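# Fit the vial head onto the mixer spindle

### The arm

A 6-joint arm with a two-finger parallel gripper is mounted at the origin on the work surface. World frame = base frame: x ahead of the robot, y to its left, z up, the work surface at z = 0. Lengths are in m, angles in rad, forces in N, time in s.
With the tool pointing down it reaches from about 0.35 to 0.875 m from the base axis. Payload 4.2 kg.
Tool frame: the origin (TCP) lies on the front face of the gripper's body, between the roots of the fingers; the fingertips stand 73 mm ahead of it and the grasp point (between the pads) lies 54 mm ahead of it; z points along the fingers, y is the line along which they close (so a half turn about z gives the same grasp; the last joint's range is limited). The gripper opens to 85 mm and grips with 20 to 120 N. Pads are 22 mm wide; open, the fingers measure 114 mm over their backs; the gripper's body (76 mm by 85 mm) begins 54 mm behind the grasp point. The pads swing forward as they close: fully open they stand 13 mm farther back than shut.
Start: joints at [0.259, 0.385, 0.008, 0, -1.194, -0.259], TCP at [0.625, 0, 0.304] pointing down, gripper open.
Joint ranges: [-3.14, 3.14], [-1.21, 2.06], [-1.07, 1.41], [-3.16, 2.05], [-2.99, -0.16], [-3.1, 3.1]. Speed limits (rad/s): [2.79, 2.79, 3.14, 3.14, 3.14, 3.14].

### API

Orientations are given as a rotation vector (axis times angle).
In Python, from workcell import ctrl, viewer gives the robot as it stands. The module is installed in compiled form; this text tells all that it offers.
- The arm moves only by the tool apply_moves, never from a script. Its argument "steps" is text: rows parted by semicolons, each of 7 numbers parted by spaces: the finger opening in cm, from 0 to 8.54, then the shift along the tool's x, y, z in cm, then the turn, a rotation vector about the tool's x, y, z in degrees. A call has 1 to 20 rows; each row is the pose to reach, as a shift and turn from the pose commanded when the call began, along the tool's axes at that moment; what a row does not reach only later rows make up. A row lasts 1/12 s, in which the tool goes at most 41.7 mm and 7.16 degrees, less where a joint would pass 70% of its speed; a pose out of reach is approached as far as the arm can. A call with a gripper value outside its range is refused whole. The fingers move at their own pace and stop on an object; "grip_force" is the grip in N (left out, the last holds). Time passes only in rows, so rows that repeat a pose let the fingers close. It gives the time, the measured TCP pose, the force, the opening and the grip force at its end, in the units of the state.
- ctrl.sense(): the state, without advancing time (a new reading comes with each control period).
- viewer.snapshot(name): name is "scene" or "side" or "wrist"; returns the picture (400x640x3 uint8, blue, green, red); there is no depth.
- viewer.camera_model(name): a dict with "fov_y" (degrees; the focal length in pixels is half the picture's height over the tangent of half this angle, whatever the lens; pixels are square), "cx", "cy" (the principal point, pixels), "R" (3x3) and "t" (3): a world point X has camera coordinates R X + t. Camera axes: x right, y down, z forward; pixel columns grow to the right and rows downward; lengths in m; the calibration is good to about 2 mm. A picture is of the moment at which its call begins: read the wrist's pose just before it. camera_model takes no time and is no camera call; for the wrist camera it gives the pose at the moment of the call.
- ctrl.job_done(): hands the job in; it is judged then, once.
The state is a dict: "time_s": time; "joint_positions": joint angles; "qvel": joint speeds; "joint_torque": joint torques, N m; "position": TCP position; "tcp_rot": TCP orientation; "force": force on the tool from outside, world axes, zero at the start; "moment": the same for the moment, N m; "grip_width": finger opening in m; "grip_force": force on a finger pad.
Only numpy, scipy, OpenCV 4.12 (cv2) and the standard library are available. Lean on these libraries where they do the work, as an engineer would, in place of code of your own. Each camera call takes 0.05 s, during which the arm holds its last target. There are 200 camera calls.

### The job

Pick the vial head up off the rubber mat and fit it on the mixer: lower it level over the spindle shaft, feel for the drive pin by turning the head gently, and let it go down fully home so that the pin is in its hole and the plate lies flat on the spindle's disc. Do not force it or drop it, keep the vials upright, let go of it at the end, and leave the other things on the bench alone.

Things in the scene. Friction and masses are not known exactly. Their poses are not given: they have to be found in the camera images.
- head: Loose vial head, 0.3 to 0.5 kg: aluminium plate 150 mm (x) by 104 mm (y), 8 mm thick, a square hub on its centre and a 13.5 mm bore through both. Four capped vials (27 mm wide, tops 52 mm above the underside) are fixed on it at x = +-56, y = +-35 mm. Origin: centre of the underside, z up. It starts flat on the mat, its top 12 mm above the bench.
- hub_top (a point): Centre of the top of the head's grey grip hub: 28 by 28 mm, sides along the head's x and y, from 8 to 48 mm above the plate's underside. The bore runs through it. Axes as the head's.
- pin_hole (a point): The head's one pin hole, 7.5 mm diameter, right through the plate 32 mm from the centre on the head's +x side; this point is at its lower mouth. Hole and bore have 1 mm chamfers at the mouths. Axes as the head's.
- mixer: Fixed grey mixer housing, 200 mm (x) by 170 mm (y), its black collar's top 70 mm above the bench. Origin: on the spindle axis at bench level, z up; dial and display on its -x side. It carries the braked spindle (disc, shaft and drive pin), which does not turn under 2 N m. The head must not press on mixer or spindle with more than 40 N.
- seat (a point): Centre of the top of the spindle's dark steel disc (90 mm diameter), 76 mm above the bench; the head's origin comes here when home. Axes as the mixer's. The steel drive pin (6 mm diameter, 10 mm high above the seat) stands 32 mm from here, at an angle that is NOT reported: anywhere within 0.7 rad either side of the mixer's +x. Off its hole it holds the plate up 10 mm.
- shaft_top (a point): Tip of the spindle's steel shaft, 40 mm above the seat: 12 mm diameter, the last 7 mm tapering to 6 mm. Axes as the mixer's.
- mat: Fixed black rubber mat 200 x 150 x 4 mm on which the head starts; origin at the centre of its underside, on the bench.
- beaker: Bystander: empty glass beaker, 68 mm wide, 85 mm high, upright on the bench; origin at the centre of its base.
- reagent: Bystander: brown bottle, 60 mm wide, 140 mm high; origin at the centre of its base.
- jar: Bystander: white jar, 56 mm wide, 75 mm high; origin at the centre of its base.

How it is judged:
On the way, in this order (a step that is already met when the one before it is completed fails the run):
1. the head is lifted clear of the mat (height (world z) of head above 0.03 m and contact force between head and the fingers above 1 N), for 0.2 s.
2. the head is on the shaft (within 6 mm of the axis, over it by at least 15 mm) and not yet home (horizontal distance between head and seat below 0.006 m and z of head in the frame of seat between 0.003 and 0.025 m), for 0.05 s.
At the end, for the whole second after the job is handed in: The head is released and at rest, home on the spindle: its underside within 2 mm of the seat (which it reaches only with the pin in its hole), centred within 3 mm of the shaft's axis and level within 0.03 rad (horizontal distance between head and seat below 0.003 m and z of head in the frame of seat between -0.003 and 0.002 m and angle between head's own z axis and vertical below 0.03 rad and linear speed of head below 0.01 m/s and contact force between head and the arm below 0.1 N and contact force between head and the fingers below 0.1 N); the robot touches nothing.
It fails at once if the head presses on the mixer with more than 40 N (forced or dropped) (contact force between head and mixer above 40 N).
It fails at once if the head is tipped by more than 0.4 rad (angle between head's own z axis and vertical above 0.4 rad).
It fails at once if a bystander is moved by more than 20 mm or tipped (distance of any of beaker, reagent, jar from where it was at the start of the episode above 0.02 m or angle between any of beaker, reagent, jar's own z axis and vertical above 0.3 rad).
It also fails if it takes over 67 s, if anything falls off the work surface, if the arm or the gripper's body presses on something with over 40 N, if the wrist force passes 120 N, or if a joint passes its speed limit or range.

## Working session

There is one attempt and no reset: what is moved stays moved. The work goes in short steps, Python scripts to look and compute and a tool call to move; the robot and the scene stay as the last step left them, time stands still between calls to the robot, and variables do not carry over. Pictures are saved under pics/ and viewed, at most 10 in all, crops included, and the job is handed in when it is done.

Besides the shell and the picture viewer there is one more tool, called after "Call:" as name(argument=value, ...) on one line, values as JSON. apply_moves: Moves the arm, as the interface text tells. Its arguments: {"type":"object","properties":{"steps":{"type":"string"},"grip_force":{"type":"number"}},"required":["steps"]}

```bash
mkdir -p pics; cat > h.py <<'E'
import numpy as np, cv2
from workcell import ctrl, viewer
def snap(n,f):
    m=viewer.camera_model(n); im=viewer.snapshot(n); cv2.imwrite('pics/'+f,im); return im,m
def ray(m,u,v,z):
    f=200/np.tan(np.radians(m['fov_y'])/2); R=np.array(m['R']);t=np.array(m['t'])
    d=R.T@np.array([(u-m['cx'])/f,(v-m['cy'])/f,1]); c=-R.T@t
    return c+d*(z-c[2])/d[2]
def proj(m,X):
    f=200/np.tan(np.radians(m['fov_y'])/2); p=np.array(m['R'])@np.array(X)+np.array(m['t'])
    return p[:2]/p[2]*f+[m['cx'],m['cy']]
E
python3 - <<'E'
from h import *
a,m=snap('scene','a.png'); b,m2=snap('side','b.png'); c,m3=snap('wrist','c.png')
for q in(m,m2,m3): print(q['fov_y'],q['cx'],q['cy'],-np.array(q['R']).T@q['t'],np.array(q['R'])[2])
print(ctrl.sense())
E
```

```text
42.511360587478116 312.5691518268016 200.50327697598192 [1.71844243 0.6838061  0.99702768] [-0.70567551 -0.43298958 -0.56084053]
52.61747746114428 326.41623749697277 206.67891984009324 [ 0.05450387 -0.63452057  0.88201982] [ 0.46394578  0.55259441 -0.69238265]
60.62075972734716 325.2369233933455 193.693867565936 [ 0.62507114 -0.07969592  0.37358352] [-0.00316076  0.30706355 -0.95168376]
{'time_s': 0.15, 'joint_positions': array([ 2.58614487e-01,  3.85421342e-01,  6.94005711e-03, -3.10707591e-04,
       -1.19401058e+00, -2.58558452e-01]), 'qvel': array([ 0.00108376, -0.00261624,  0.00246166,  0.00188505, -0.00042093,
       -0.00101845]), 'joint_torque': array([-6.03353892e-04, -3.92678475e+01,  1.88581592e+01,  4.18858320e+00,
       -3.39302780e-03,  5.70479813e-06]), 'position': array([6.24689382e-01, 2.47780830e-05, 3.03054018e-01]), 'tcp_rot': array([ 2.22044246e+00, -2.22057242e+00, -1.73050900e-03]), 'force': array([-0.38477679,  0.20465388, -0.63930374]), 'moment': array([-0.00567028, -0.02507479, -0.00782318]), 'grip_force': 0.0, 'grip_width': 0.08520411026978547}
```

View pics/a.png

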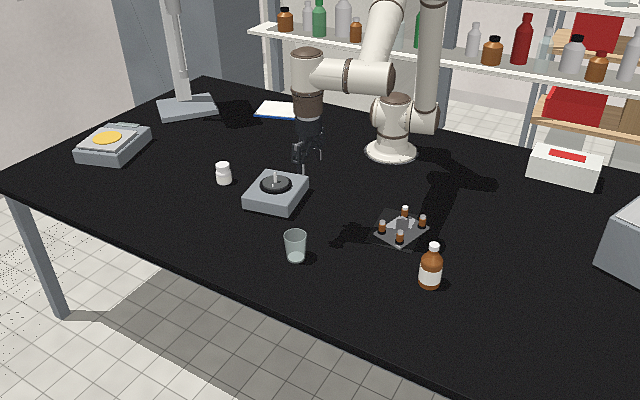

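View pics/c.png

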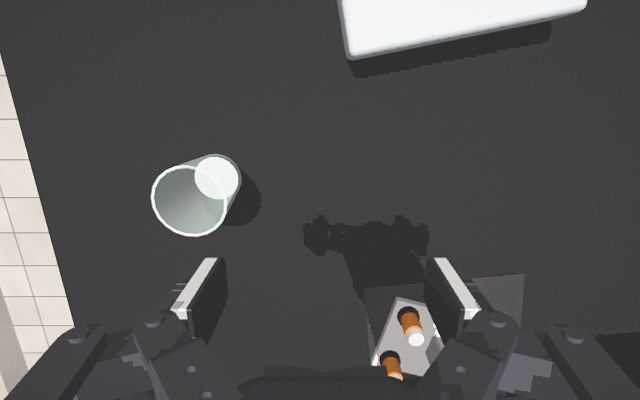

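The scene view shows the mixer (disc about (276,184)), the head around (402,228), beaker (295,245), reagent bottle (430,268) and jar (223,174). The wrist view shows the beaker at (195,200) and part of the head at (405,345).

View pics/b.png

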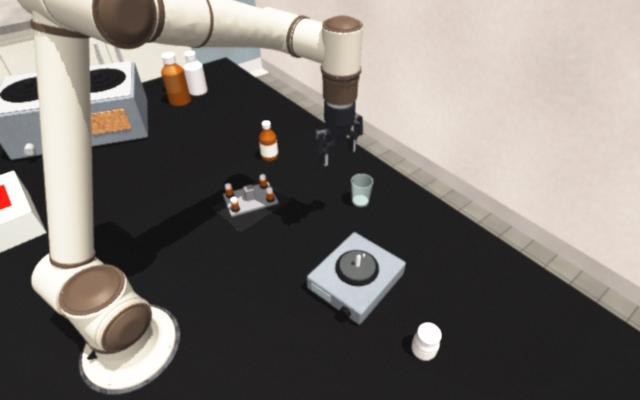

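```bash
python3 - <<'E'
from h import *
m=viewer.camera_model('scene')
for n,u,v,z in[('hub',403,221,.052),('capA',405,208,.056),('capB',422,216,.056),('capC',399,233,.056),('capD',382,222,.056),('shaft',276,172,.116),('disc',276,184,.076),('beaker',296,261,0),('reagent',430,286,0),('jar',224,183,0)]: print(n,ray(m,u,v,z).round(3))
for n in('scene','side'):
  im=cv2.imread({'scene':'pics/a.png','side':'pics/b.png'}[n])
im=cv2.imread('pics/a.png');cv2.imwrite('pics/a2.png',cv2.resize(im[150:310,200:460],None,fx=3,fy=3,interpolation=cv2.INTER_CUBIC))
E
```

```text
hub [0.488 0.254 0.052]
capA [0.425 0.234 0.056]
capB [0.439 0.297 0.056]
capC [0.555 0.269 0.056]
capD [0.53  0.202 0.056]
shaft [ 0.525 -0.189  0.116]
disc [ 0.536 -0.185  0.076]
beaker [0.761 0.035 0.   ]
reagent [ 0.664  0.413 -0.   ]
jar [ 0.527 -0.426  0.   ]
```

View pics/a2.png

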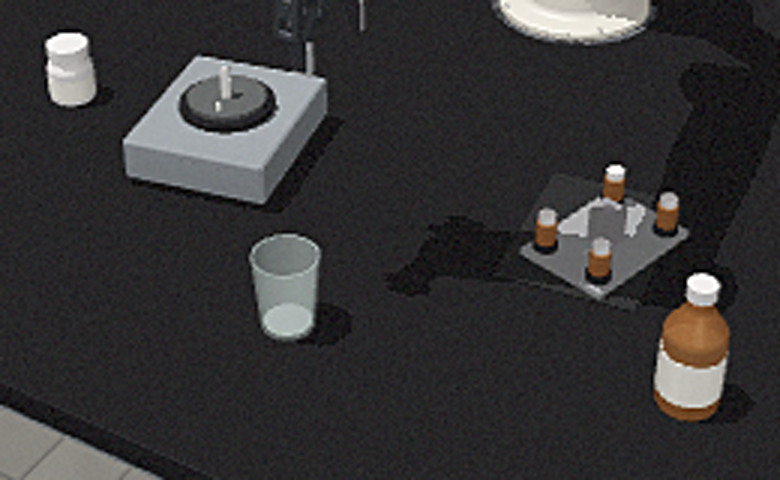

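The crop shows the mixer with its shaft (226,80) and what looks like the drive pin (218,105). The head's long axis is about -17° from world x. Next I'll look from above the head to find the pin hole.

Call:
apply_moves(steps="8.5 -4 2.4 0 0 0 5;8.5 -8 4.8 0 0 0 10;8.5 -12 7.2 0 0 0 15;8.5 -16 9.6 0 0 0 17;8.5 -20 12 0 0 0 17;8.5 -22 13.8 0 0 0 17;8.5 -22 13.8 0 0 0 17;8.5 -22 13.8 0 0 0 17;8.5 -22 13.8 0 0 0 17")

```text
time_s: 0.9
position: [0.4867, 0.2204, 0.3039]
tcp_rot: [1.87, -2.524, 0.0]
force: [0.0, 0.3, -1.1]
grip_width: 0.085
grip_force: 0.0
```

```bash
python3 - <<'E'
from h import *
a,m=snap('wrist','d.png'); print(ctrl.sense()['position'],ctrl.sense()['tcp_rot'])
E
```

```text
[0.48714367 0.2197237  0.30378612] [ 1.86853407e+00 -2.52500032e+00  2.74052123e-04]
```

View pics/d.png

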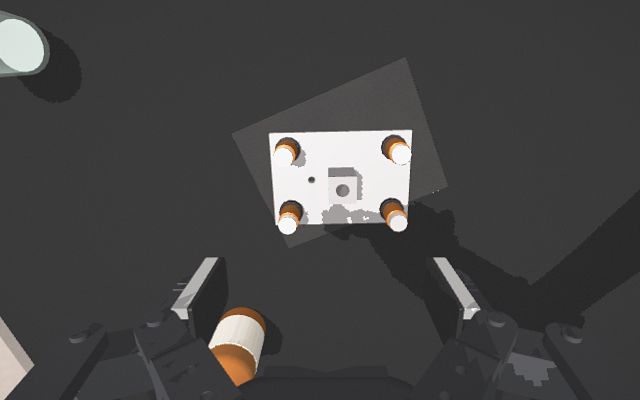

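The wrist view shows the hub bore at (342,190), the pin hole at (311,180) on the world +x side, and plate corners near (270,133), (412,130), (409,224), (275,225).

```bash
python3 - <<'E'
from h import *
m=viewer.camera_model('wrist')
im=cv2.imread('pics/d.png'); 
P={}
for n,u,v,z in[('bore',342.5,190.5,.052),('hole',311.5,180,.012),('c1',270,133.5,.012),('c2',412,130.5,.012),('c3',409,223.5,.012),('c4',275.5,225,.012),('v1',285.5,155,.056),('v2',400.5,154,.056),('v3',398.5,223,.056),('v4',288,226.5,.056),('reag',220,375,.12)]:
  P[n]=ray(m,u,v,z); print(n,P[n].round(4))
print((P['c1']+P['c2']+P['c3']+P['c4'])/4,(P['v1']+P['v2']+P['v3']+P['v4'])/4)
for a,b in(('bore','hole'),('c2','c1'),('c3','c4'),('v2','v1'),('v3','v4')):
  d=P[b]-P[a]; print(a,b,np.degrees(np.arctan2(d[1],d[0])),np.hypot(*d[:2]))
t=np.radians(-17);e=np.array([np.cos(t),np.sin(t)])
E
```

```text
bore [0.4772 0.2447 0.052 ]
hole [0.508  0.2357 0.012 ]
c1 [0.5344 0.1746 0.012 ]
c2 [0.3906 0.2151 0.012 ]
c3 [0.4168 0.3175 0.012 ]
c4 [0.5637 0.2747 0.012 ]
v1 [0.5187 0.1941 0.056 ]
v2 [0.4147 0.2247 0.056 ]
v3 [0.4326 0.2928 0.056 ]
v4 [0.5401 0.264  0.056 ]
reag [0.6352 0.3647 0.12  ]
[0.47637713 0.24546335 0.012     ] [0.47653577 0.24389152 0.056     ]
bore hole -16.25101228962213 0.032112818975735466
c2 c1 -15.731082784836843 0.1493847380850395
c3 c4 -16.2490840706598 0.1529973545178587
v2 v1 -16.431119212970852 0.1084649851357527
v3 v4 -14.981312000029531 0.111336218294353
```

Call:
apply_moves(steps="8.5 -2.05 1.7 3.5 0 0 -1;8.5 -2.05 1.7 7 0 0 -1;8.5 -2.05 1.7 10.5 0 0 -1;8.5 -2.05 1.7 14 0 0 -1;8.5 -2.05 1.7 17.5 0 0 -1;8.5 -2.05 1.7 20 0 0 -1;8.5 -2.05 1.7 21.4 0 0 -1;8.5 -2.05 1.7 21.4 0 0 -1;8.5 -2.05 1.7 21.4 0 0 -1")

```text
time_s: 1.7
position: [0.4775, 0.2434, 0.0892]
tcp_rot: [1.887, -2.509, 0.001]
force: [1.4, 0.6, -0.1]
grip_width: 0.085
grip_force: 0.0
```

Call:
apply_moves(steps="5 0 0 0 0 0 0;4 0 0 0 0 0 0;3.2 0 0 0 0 0 0;2.6 0 0 0 0 0 0;2.4 0 0 0 0 0 0;2.4 0 0 0 0 0 0;2.4 0 0 0 0 0 0;2.4 0 0 0 0 0 0;2.4 0 0 0 0 0 0;2.4 0 0 0 0 0 0", grip_force=45)

```text
time_s: 2.53
position: [0.477, 0.245, 0.0909]
tcp_rot: [-1.891, 2.507, -0.0]
force: [-2.0, -0.4, 6.3]
grip_width: 0.0273
grip_force: 46.3
```

Call:
apply_moves(steps="2.4 0 0 -1 0 0 0;2.4 0 0 -2.5 0 0 0;2.4 0 0 -4 0 0 0;2.4 0 0 -5 0 0 0;2.4 0 0 -5 0 0 0;2.4 0 0 -5 0 0 0;2.4 0 0 -5 0 0 0")

```text
time_s: 3.12
position: [0.4761, 0.2441, 0.1391]
tcp_rot: [1.889, -2.508, -0.0]
force: [0.5, 0.7, -3.8]
grip_width: 0.0275
grip_force: 45.3
```

```bash
python3 - <<'E'
from h import *
a,m=snap('wrist','e.png'); s=ctrl.sense(); print(s['position'],s['tcp_rot'],s['force'],s['moment'])
E
```

```text
[0.47607402 0.24406836 0.13885815] [ 1.88862811e+00 -2.50747955e+00 -9.03959496e-05] [-0.04050294  0.18315432 -4.06429845] [ 0.02550646 -0.03109511 -0.01594383]
```

View pics/e.png

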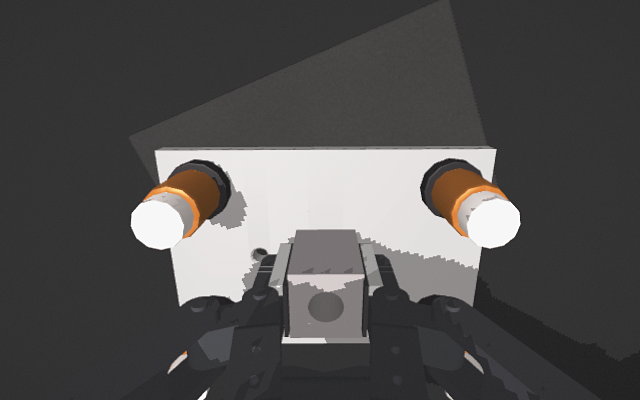

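The head is held level; its bore shows at (325,307) and the pin hole at (260,254). Next I'll carry it up beside the mixer and look straight down at the spindle.

Call:
apply_moves(steps="2.4 0 0 -2.5 0 0 0;2.4 0 0 -5.5 0 0 0;2.4 1.5 -0.7 -8.5 0 0 0;2.4 4.5 -2 -11 0 0 -2;2.4 7.5 -3.5 -13 0 0 -4;2.4 10.5 -5 -15 0 0 -6;2.4 13.5 -6.5 -17 0 0 -8;2.4 16.5 -8 -19 0 0 -10;2.4 19.5 -9.2 -20 0 0 -12;2.4 22.5 -10.6 -21 0 0 -14;2.4 25.5 -12 -21 0 0 -16;2.4 28 -13.2 -21 0 0 -16;2.4 29.5 -14 -21 0 0 -16;2.4 30.3 -14.3 -21 0 0 -16;2.4 30.3 -14.3 -21 0 0 -16;2.4 30.3 -14.3 -21 0 0 -16;2.4 30.3 -14.3 -21 0 0 -16")

```text
time_s: 4.58
position: [0.5304, -0.0854, 0.3493]
tcp_rot: [2.222, -2.22, -0.002]
force: [0.9, 0.1, -4.2]
grip_width: 0.0271
grip_force: 45.6
```

```bash
python3 - <<'E'
from h import *
import pickle
s=ctrl.sense(); a,m=snap('wrist','f.png'); pickle.dump(m,open('f.pkl','wb')); print(s['position'],s['tcp_rot'],s['force'],s['moment'],s['joint_positions'])
cv2.imwrite('pics/f2.png',cv2.resize(a[0:160,220:420],None,fx=3.75,fy=3.75,interpolation=cv2.INTER_CUBIC))
E
```

```text
[ 0.53043131 -0.0853699   0.34927303] [ 2.22166895e+00 -2.22023280e+00 -1.80060788e-03] [ 0.86075515  0.12803724 -4.15770201] [0.02018399 0.0124209  0.00570773] [ 1.42210729e-01  2.05214142e-01 -1.31089434e-01 -5.30881716e-04
 -1.23573523e+00 -1.41389213e-01]
```

View pics/f2.png

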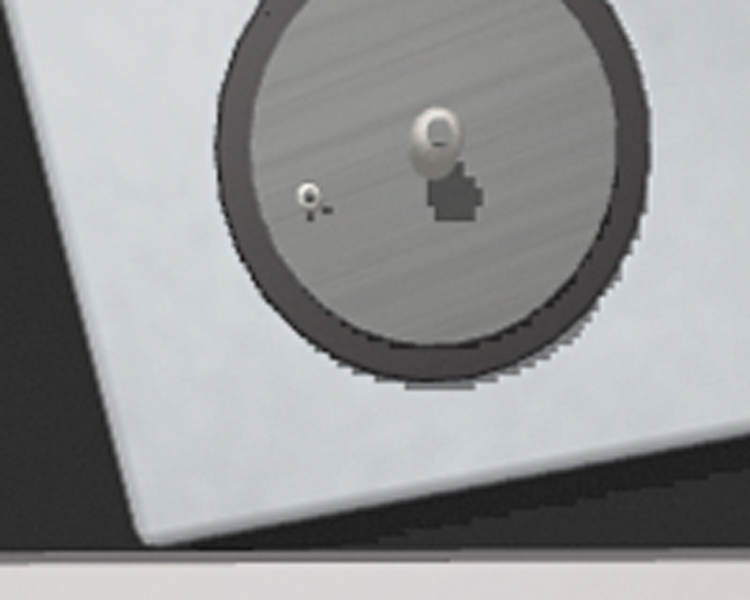

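The crop shows the shaft tip at (440,128), the pin at (308,195), left and slightly below it, and the disc from x=250 to 616.

```bash
python3 - <<'E'
from h import *
import pickle
m=pickle.load(open('f.pkl','rb'))
g=lambda x,y:(220+(x+.5)/3.75-.5,(y+.5)/3.75-.5)
S=ray(m,*g(440,128),.116);Pn=ray(m,*g(308,194),.086);print('shaft',S,'pin',Pn)
L=ray(m,*g(250,155),.076);R=ray(m,*g(616,155),.076);B=ray(m,*g(433,346),.076);print('disc',(L+R)/2,L[0]-R[0],B[1]-.045)
d=Pn-S;print(np.hypot(*d[:2]),np.degrees(np.arctan2(d[1],d[0])))
C=ray(m,*g(150,545),.07);print('corner',C)
s=ctrl.sense();tcp=s['position']
# head as held: predicted bore / hole / plate edge for head centred under tcp, underside tcp-.0865
im=cv2.imread('pics/f.png')
hz=tcp[2]-.0865
for zt in(.0385,):
  print('bore by ray', ray(m,325.5,307,hz+.048)-tcp, 'hole',ray(m,260,254.5,hz+.008)-tcp)
for z in(0,.008):
  print([proj(m,tcp+[a,-.052,-.0865+z]).round(1) for a in(.075,-.075)])
print('vials',ray(m,157,223,hz+.052)-tcp,ray(m,492,222,hz+.052)-tcp)
E
```

```text
shaft [ 0.5207694 -0.2032487  0.116    ] pin [ 0.55141057 -0.19241878  0.086     ]
disc [ 0.5210697  -0.20219471  0.076     ] 0.09011432520568813 -0.20211199311685896
0.032498750449354886 19.465608466852782
corner [ 0.5973722  -0.10457986  0.07      ]
bore by ray [-0.00010073 -0.00017041 -0.0385    ] hole [ 0.0315424  -0.00081595 -0.0785    ]
[array([162.5, 146.6]), array([487.5, 147. ])]
[array([154.2, 149.8]), array([495.8, 150.3])]
vials [ 0.05574375 -0.03580264 -0.0345    ] [-0.05518861 -0.03626075 -0.0345    ]
```

```bash
python3 - <<'E'
import cv2
im=cv2.imread('pics/f.png');cv2.imwrite('pics/f3.png',cv2.resize(im[140:370,120:530],None,fx=1.9,fy=1.9,interpolation=cv2.INTER_CUBIC))
E
```

```text
(no output)
```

View pics/f3.png

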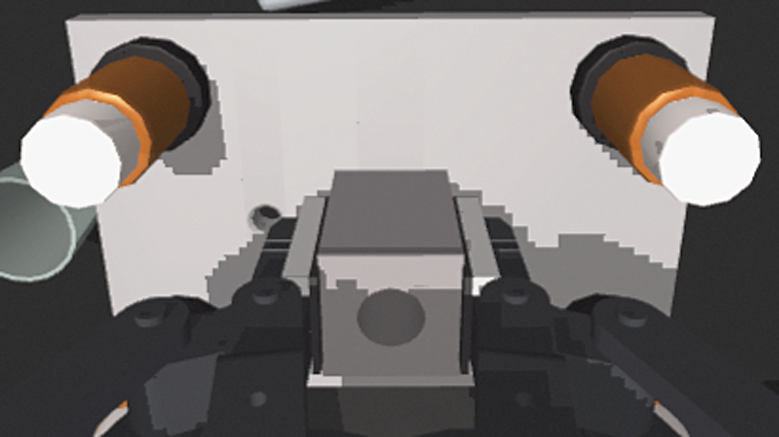

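Call:
apply_moves(steps="2.4 2 0.2 0 0 0 -4;2.4 5 0.4 0 0 0 -8;2.4 8 0.7 0 0 0 -12;2.4 10.5 0.9 1 0 0 -16;2.4 11.7 0.95 3 0 0 -19;2.4 11.7 0.95 6 0 0 -19;2.4 11.7 0.95 9 0 0 -19;2.4 11.7 0.95 11.5 0 0 -19;2.4 11.7 0.95 13 0 0 -19;2.4 11.7 0.95 13.4 0 0 -19;2.4 11.7 0.95 13.4 0 0 -19;2.4 11.7 0.95 13.4 0 0 -19;2.4 11.7 0.95 13.4 0 0 -19;2.4 11.7 0.95 13.4 0 0 -19")

```text
time_s: 5.8
position: [0.522, -0.203, 0.2176]
tcp_rot: [-2.557, 1.823, -0.005]
force: [-0.3, 1.5, -3.0]
grip_width: 0.0276
grip_force: 45.5
```

```bash
python3 - <<'E'
from h import *
from scipy.spatial.transform import Rotation as Ro
s=ctrl.sense(); print(s['position'],s['force'],s['moment'],Ro.from_rotvec(s['tcp_rot']).as_matrix().round(4))
a,m=snap('side','g.png'); b,m2=snap('scene','g2.png')
c=[cv2.resize(i[y-60:y+60,x-75:x+75],None,fx=2.6*2,fy=2.6*2,interpolation=cv2.INTER_CUBIC) for i,x,y in((a,358,258),(b,276,170))]
cv2.imwrite('pics/g3.png',cv2.resize(np.hstack(c),(800,320)))
E
```

```text
[ 0.52197747 -0.20296066  0.21756746] [-0.2642146   1.51348205 -2.97558584] [-0.00960102  0.0021722   0.00748667] [[ 3.261e-01 -9.453e-01  3.200e-03]
 [-9.453e-01 -3.261e-01 -5.000e-04]
 [ 1.500e-03 -2.900e-03 -1.000e+00]]
```

View pics/g3.png

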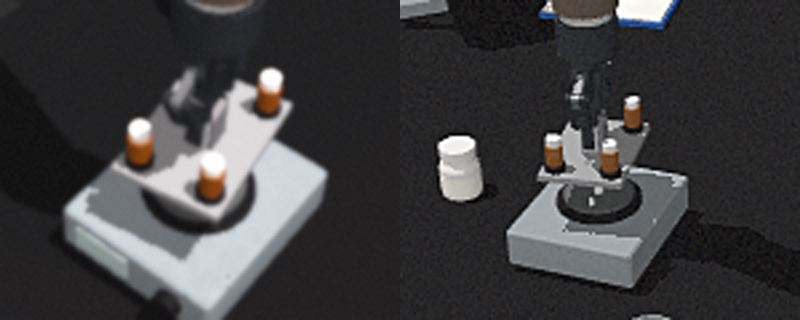

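Both views show the head level above the disc, with the shaft and pin visible below it. I'll lower it in small steps and watch the force.

Call:
apply_moves(steps="2.4 0 0 0.5 0 0 0;2.4 0 0 1.0 0 0 0;2.4 0 0 1.4 0 0 0;2.4 0 0 1.7 0 0 0;2.4 0 0 2.0 0 0 0;2.4 0 0 2.2 0 0 0;2.4 0 0 2.2 0 0 0;2.4 0 0 2.2 0 0 0")

```text
time_s: 6.57
position: [0.5212, -0.203, 0.1937]
tcp_rot: [2.558, -1.824, -0.0]
force: [-0.8, 1.3, -3.5]
grip_width: 0.0273
grip_force: 45.5
```

Call:
apply_moves(steps="2.4 0 0 0.2 0 0 0;2.4 0 0 0.4 0 0 0;2.4 0 0 0.6 0 0 0;2.4 0 0 0.8 0 0 0;2.4 0 0 0.8 0 0 0;2.4 0 0 0.8 0 0 0")

```text
time_s: 7.07
position: [0.5211, -0.203, 0.1857]
tcp_rot: [2.558, -1.824, -0.001]
force: [0.5, -0.2, -4.5]
grip_width: 0.0273
grip_force: 45.5
```

Call:
apply_moves(steps="2.4 0 0 0.25 0 0 0;2.4 0 0 0.5 0 0 0;2.4 0 0 0.75 0 0 0;2.4 0 0 1.0 0 0 0;2.4 0 0 1.0 0 0 0;2.4 0 0 1.0 0 0 0")

```text
time_s: 7.57
position: [0.5211, -0.203, 0.1755]
tcp_rot: [2.557, -1.824, -0.001]
force: [1.5, 1.3, -5.3]
grip_width: 0.0274
grip_force: 45.5
```

Call:
apply_moves(steps="2.4 0 0 0.1 0 0 0;2.4 0 0 0.2 0 0 0;2.4 0 0 0.3 0 0 0;2.4 0 0 0.4 0 0 0;2.4 0 0 0.4 0 0 0;2.4 0 0 0.4 0 0 0")

```text
time_s: 8.07
position: [0.5212, -0.2031, 0.1718]
tcp_rot: [-2.558, 1.824, -0.0]
force: [0.0, 1.3, -3.9]
grip_width: 0.0274
grip_force: 45.6
```

Call:
apply_moves(steps="2.4 0 0 0.05 0 0 0;2.4 0 0 0.1 0 0 0;2.4 0 0 0.15 0 0 0;2.4 0 0 0.2 0 0 0;2.4 0 0 0.2 0 0 0;2.4 0 0 0.2 0 0 0")

```text
time_s: 8.57
position: [0.5212, -0.203, 0.1699]
tcp_rot: [-2.558, 1.824, -0.0]
force: [0.1, 2.2, -4.4]
grip_width: 0.027
grip_force: 45.7
```

Call:
apply_moves(steps="2.4 0 0 0.07 0 0 0;2.4 0 0 0.14 0 0 0;2.4 0 0 0.21 0 0 0;2.4 0 0 0.28 0 0 0;2.4 0 0 0.3 0 0 0;2.4 0 0 0.3 0 0 0")

```text
time_s: 9.07
position: [0.5212, -0.2031, 0.1668]
tcp_rot: [2.558, -1.824, -0.0]
force: [1.4, 2.0, -2.7]
grip_width: 0.0275
grip_force: 45.7
```

No resistance yet, and the underside is now below the pin's top, so the pin seems to be in its hole. Continuing down.

Call:
apply_moves(steps="2.4 0 0 0.07 0 0 0;2.4 0 0 0.14 0 0 0;2.4 0 0 0.21 0 0 0;2.4 0 0 0.28 0 0 0;2.4 0 0 0.3 0 0 0;2.4 0 0 0.3 0 0 0")

```text
time_s: 9.57
position: [0.5212, -0.2031, 0.1638]
tcp_rot: [-2.558, 1.824, 0.0]
force: [0.5, 2.4, -2.5]
grip_width: 0.0274
grip_force: 45.7
```

Call:
apply_moves(steps="2.4 0 0 0.05 0 0 0;2.4 0 0 0.1 0 0 0;2.4 0 0 0.1 0 0 0;2.4 0 0 0.1 0 0 0")

```text
time_s: 9.9
position: [0.5212, -0.2031, 0.163]
tcp_rot: [-2.558, 1.824, -0.0]
force: [0.3, 2.5, -1.1]
grip_width: 0.027
grip_force: 45.8
```

Weight is coming off the fingers; a little further until the seat carries it.

Call:
apply_moves(steps="2.4 0 0 0.05 0 0 0;2.4 0 0 0.1 0 0 0;2.4 0 0 0.1 0 0 0;2.4 0 0 0.1 0 0 0")

```text
time_s: 10.23
position: [0.5212, -0.2031, 0.1629]
tcp_rot: [2.558, -1.824, 0.001]
force: [-2.7, 3.8, 6.2]
grip_width: 0.0275
grip_force: 46.8
```

Call:
apply_moves(steps="2.4 0 0 0.05 0 0 0;2.4 0 0 0.1 0 0 0;2.4 0 0 0.1 0 0 0;2.4 0 0 0.1 0 0 0")

```text
time_s: 10.57
position: [0.5212, -0.2031, 0.1629]
tcp_rot: [2.558, -1.824, 0.001]
force: [-3.6, 4.7, 10.4]
grip_width: 0.0272
grip_force: 47.5
```

It stopped firmly at TCP z 0.1629, which puts the underside at about 0.076, so it is home. I'll relax the push and open.

Call:
apply_moves(steps="2.4 0 0 -0.1 0 0 0;2.4 0 0 -0.15 0 0 0;2.4 0 0 -0.15 0 0 0;3 0 0 -0.15 0 0 0;3.4 0 0 -0.15 0 0 0;4 0 0 -0.15 0 0 0;5 0 0 -0.15 0 0 0;6.5 0 0 -0.15 0 0 0;6.5 0 0 -0.15 0 0 0;6.5 0 0 -0.15 0 0 0;6.5 0 0 -0.15 0 0 0;6.5 0 0 -0.15 0 0 0", grip_force=20)

```text
time_s: 11.57
position: [0.5212, -0.2031, 0.1624]
tcp_rot: [2.558, -1.824, 0.0]
force: [0.9, 0.1, 0.3]
grip_width: 0.065
grip_force: 0.0
```

Call:
apply_moves(steps="6.5 0 0 -1 0 0 0;6.5 0 0 -2 0 0 0;6.5 0 0 -4 0 0 0;6.5 0 0 -7 0 0 0;6.5 0 0 -10 0 0 0;6.5 0 0 -13 0 0 0;6.5 0 0 -15 0 0 0;6.5 0 0 -15 0 0 0;6.5 0 0 -15 0 0 0;6.5 0 0 -15 0 0 0")

```text
time_s: 12.4
position: [0.5207, -0.2029, 0.3125]
tcp_rot: [-2.557, 1.824, 0.0]
force: [0.4, -0.3, -1.3]
grip_width: 0.0652
grip_force: 0.0
```

```bash
python3 - <<'E'
from h import *
s=ctrl.sense(); a,m=snap('wrist','i.png'); b,m2=snap('scene','i2.png')
print(s['position'],s['force'],s['time_s'])
for p in([.5212,-.2026,.124],): print(proj(m,p))
c=np.cos(np.radians(19));q=np.sin(np.radians(19))
for x,y in((.056,-.035),(-.056,-.035),(.056,.035),(-.056,.035)): 
  X=[.5212+c*x-q*y,-.2026+q*x+c*y,.128]; print(proj(m,X).round(1)); cv2.circle(a,tuple(int(round(v)) for v in proj(m,X)),2,(255,0,255),-1)
cv2.imwrite('pics/i3.png',np.hstack([a[:, 100:540],cv2.resize(b[110:230,216:336],(400,400))])[:,:800])
E
```

```text
[ 0.52066907 -0.20290567  0.31251476] [ 0.39272804 -0.33163815 -1.3003692 ] 12.4
[324.03923815 188.96325692]
[249.3 145.9]
[398.7 146. ]
[255.1 231.5]
[392.9 231.6]
```

View pics/i3.png

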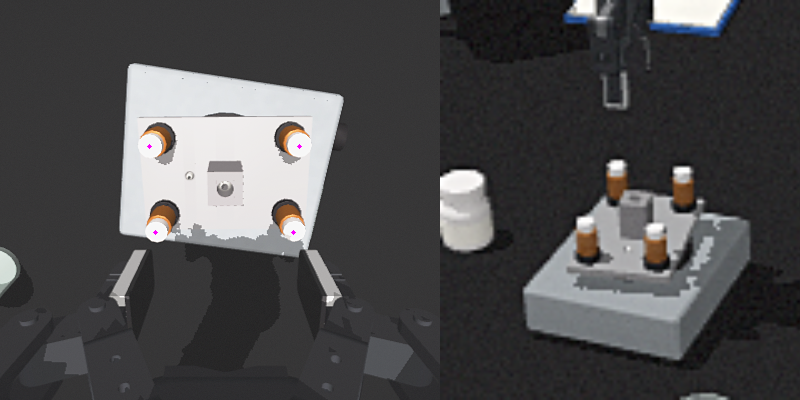

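The pin shows in its hole at (190,175), the shaft is centred in the bore at (225,187), and the vial caps match their predicted home positions. The arm is clear of everything.

```bash
python3 -c "
from workcell import ctrl; print(ctrl.job_done())"
```

```text
the job is handed in; nothing more can be done
None
```

The head is fully home on the spindle and released, with the pin in its hole and the arm clear of everything. I handed the job in at about 12.5 s; no pass/fail result came back. I saw the pin in the images and set the head to its angle beforehand, so it dropped in without any feeling turns.

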